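# Pack the wedge jaws head to tail and stack the carrying tray

### The arm

A 7-joint arm with a two-finger parallel gripper is mounted at the origin on the work surface. World frame = base frame: x ahead of the robot, y to its left, z up, the work surface at z = 0. Lengths are in m, angles in rad, forces in N, time in s.
With the tool pointing down it reaches from about 0.4 to 0.85 m from the base axis. Payload 4.5 kg.
Tool frame: the origin (TCP) lies on the centre line of the jaws, within the pads' length; the fingertips stand ahead of it and the grasp point (between the pads) lies 3 mm ahead of it (r.finger_overhang is the z of the fingertips in the tool frame, in m); z points along the fingers, y is the direction in which the jaws open and shut (so a half turn about z gives the same grasp; the last joint's range is limited). The gripper opens to 88 mm and grips with 3 to 60 N. Pads are 18 mm wide; open, the fingers measure 123 mm over their backs; the gripper's body (75 mm by 187 mm) begins 45 mm behind the grasp point.
Start: joints at [-1.26, 0.689, -0.195, 1.565, 0.157, 0.902, -0.215], TCP at [0.171, 0.601, 0.261] pointing down, gripper open.
Joint ranges: [-3.01, 3.01], [-0.46, 2.08], [-1.47, 1.51], [0.13, 2.56], [-1, 4.14], [0.04, 2.09], [-2.66, 2.66]. Speed limits (rad/s): [2.57, 2.57, 3.14, 3.14, 3.14, 3.14, 3.14].

### API

Orientations are given as a unit quaternion [x, y, z, w].
In Python, from plant import get_state, snapshot, camera_model, workorder, boxes_of, mark_of, r gives the robot as it stands.
- The arm moves only by the tool jog_arm, never from a script. Its argument "rows" is a list of rows, each a list of 2 entries, a list of its own where there are three numbers: the shift along the tool's x, y, z normalised to -1 to 1, where 1 is 75 cm, then the turn about the tool's z normalised to -1 to 1, where 1 is 2 rad. A call has 1 to 20 rows; each row is the pose to reach, as a shift and turn from the pose commanded when the call began, along the tool's axes at that moment; what a row does not reach only later rows make up. A row lasts 1/12 s, in which the tool goes at most 41.7 mm and 7.16 degrees, less where a joint would pass 70% of its speed; a pose out of reach is approached as far as the arm can. A call with a number of a shift or a turn outside -1 to 1 is refused whole. A call with a gripper value outside its range is refused whole. "gripper" is the finger opening in mm, from 0 to 88.1, set as the call begins (left out, the last holds). The fingers move at their own pace and stop on an object; "newtons" is the grip in N (left out, the last holds). Time passes only in rows, so rows that repeat a pose let the fingers close. It gives the time, the measured TCP pose, the force and the opening at its end, in the units of the state.
- get_state(): the state, without advancing time (a new reading comes with each control period).
- snapshot(name): name is "scene" or "side" or "wrist"; returns the picture (400x640x3 uint8, red, green, blue); there is no depth.
- camera_model(name): a dict with "mtx" (3x3 intrinsics, pixels), "extrinsics" (4x4, takes a point from camera to world coordinates); the wrist camera has in their place "T_tool_cam" (4x4, takes a point from camera to tool coordinates, whose origin is the TCP and whose axes are the flange's). Camera axes: x right, y up, looking along -z (the intrinsics and any distortion apply to the point x, -y, -z); pixel columns grow to the right and rows downward; lengths in m; the calibration is good to about 2 mm. The wrist camera is an equidistant fisheye: a pixel r from the principal point sees the ray r / f radians off the axis. A picture is of the moment at which its call begins: read the wrist's pose just before it. camera_model takes no time and is no camera call.
- workorder.finish_job(): hands the job in, once; it reports no verdict.
Trained networks look in the newest picture that a camera, given by its name, has taken for a name from the list of things; names that differ only in an ending like _2 or _b are one class to them, and where a whole thing is asked for, a point or a joint stands for the part that bears it (a point fixed in the world has none). Each returns a list of dicts, best first, with "p" (0 to 1); they miss things now and then, are a little off and sometimes report something else, mostly with a low value. They report only what shows in the picture. A call takes as long as a camera call. They do not tell look-alikes from the thing itself.
- boxes_of(thing, camera): "rect" ([left, top, right, bottom] in pixels, round what is visible of it).
- mark_of(thing, camera): "pixel" ([row, column] in pixels: a listed point, or the origin of a listed thing).
The state is a dict: "clock": time; "q": joint angles; "qd": joint speeds; "joint_torque": joint torques, N m; "tool_pos": TCP position; "eef_rot": TCP orientation; "contact_force": force on the tool from outside, world axes, zero at the start; "moment": the same for the moment, N m; "opening": opening from 0.0 (shut) to 1.0 (fully open).
Only numpy, scipy, OpenCV 4.12 (cv2) and the standard library are available. Lean on these libraries where they do the work, as an engineer would, in place of code of your own. Each camera call takes 0.05 s, during which the arm holds its last target.

### The job

Put the two wedge jaws lying on the bench back into the jaw tray beside the two already in it, alternately head to tail, so that all four lie flat in its pocket and fill it; set them down, do not drop them. Then lower the carrying tray onto the jaw tray so that its four corner lugs drop fully home in the sockets of the corner posts, again without dropping it, and let go. Leave the other things on the bench where they are.

Things in the scene. Friction and masses are not known exactly. Their poses are not given: they have to be found in the camera images.
- jaw_tray: fixed plywood board 184 x 118 x 10 mm with a pocket for four jaws and four aluminium corner posts. Origin: centre of its underside, on the bench; x along its long side. jaw_a, jaw_b lie at the pocket's -x end, the +x half is free. Next to jaw_b belongs a jaw with its square face to jaw_b's (narrow end to tray +y), and last one turned half round, square face to the +x wall.
- pocket (a point): centre of the pocket's floor (10 mm above the bench), axes as the jaw tray. Pocket 98 mm along x, 66 along y; four jaws side by side, lengths along y, take 92 of the 98. Its ends (x = +-49) are wooden walls 8 mm thick, 22 mm high; its long sides (y = +-33) are lips 6 mm thick and only 6 mm high, so jaws stand 24 mm proud there and can be held by their ends.
- socket (a point): mouth of one of the four sockets, in the top of the jaw tray's post at x = +78, y = +45 mm. Posts: 22 mm square, at x = +-78, y = +-45 mm from the tray's centre, tops 46 mm above the bench. Each has a round socket 13 mm across, 10 mm deep, open upward, mouth chamfered 1 mm.
- carry_tray: loose plywood tray 184 x 118 mm, about 0.4 kg, walls to z = 27 mm; stands on its four lugs. Origin: centre of its floor's underside, 8 mm above the bench at first; x along its long side; same either way round. Stacked: underside on the post tops, origin 46 mm straight above the jaw tray's, long sides together.
- handle (a point): middle of the carrying tray's handle rail, 52 mm above the tray's origin, over its centre of mass. The rail is wooden, 172 mm long along x, 12 mm thick (y), 24 mm high (12 mm up and down from here), with a hand slot beneath.
- lug (a point): tip of one of the carrying tray's four steel lugs, at x = +78, y = +45, z = -8 mm of the tray. Lugs at x = +-78, y = +-45 mm: 10 mm across, 8 mm long, the last 3 mm tapering to 6 mm.
- jaw_a: steel wedge jaw, 60 mm long, 30 high, 0.32 kg; from above a right trapezoid, 15 mm at the narrow end, 31 at the wide. Flat parallel ends at y = +30 (narrow), -30 mm; serrated square face at x = -12; sloping face from x = +3 (narrow end) to +19. Origin on the underside, within 4 mm of below the mass centre; z up. In the tray by the -x wall, narrow end to tray +y.
- jaw_b: jaw of the same shape and axes as jaw_a. It lies in the jaw tray next to jaw_a, turned half round (narrow end to the tray's -y), so its square face looks to the free half. Jaws have 2 mm chamfers along their lower edges and 1.5 mm along the upper; they can be slid up snugly against one another.
- jaw_c: jaw of the same shape and axes as jaw_a, loose on the bench at any heading, same side down. It may take either free place.
- jaw_d: jaw of the same shape and axes as jaw_a, loose on the bench at any heading, same side down. It may take either free place.
- shaft_collar: bystander: aluminium shaft collar 52 mm across, 18 mm high, 31 mm bore, lying flat. Origin: centre of its underside.
- wood_offcut: bystander: wooden offcut 50 x 90 x 28 mm. Origin: centre of its underside.
- bench_brush: bystander: hand brush lying along its x. Origin: centre of its underside.
- oil_bottle: bystander: white plastic oil bottle, 48 mm across, 105 mm tall, black cap. Origin: centre of its underside.
Things that resemble listed ones, but are neither listed nor needed, are in the scene too. What is shaped like the carry_tray but green or pink is not meant.

How it is judged:
On the way:
1. all four jaws lie flat on the pocket's floor and are let go (z of jaw_a in the frame of jaw_tray between 0.0075 and 0.0125 m and angle between each of jaw_a, jaw_b, jaw_c, jaw_d's own z axis and vertical below 0.05 rad and x of jaw_a in the frame of jaw_tray between -0.042 and 0.042 m and y of jaw_a in the frame of jaw_tray between -0.005 and 0.005 m and z of jaw_b in the frame of jaw_tray between 0.0075 and 0.0125 m and x of jaw_b in the frame of jaw_tray between -0.042 and 0.042 m and y of jaw_b in the frame of jaw_tray between -0.005 and 0.005 m and z of jaw_c in the frame of jaw_tray between 0.0075 and 0.0125 m and x of jaw_c in the frame of jaw_tray between -0.042 and 0.042 m and y of jaw_c in the frame of jaw_tray between -0.005 and 0.005 m and z of jaw_d in the frame of jaw_tray between 0.0075 and 0.0125 m and x of jaw_d in the frame of jaw_tray between -0.042 and 0.042 m and y of jaw_d in the frame of jaw_tray between -0.005 and 0.005 m and contact force between the fingers and jaw_a below 0.1 N and contact force between the fingers and jaw_b below 0.1 N and contact force between the fingers and jaw_c below 0.1 N and contact force between the fingers and jaw_d below 0.1 N), for 0.2 s.
At the end, for the whole second after the job is handed in: All four jaws in the pocket: origins within 2.5 mm of its floor, 5 mm of the tray's x axis, 42 mm of its middle; tilt under 0.05 rad. Carrying tray on the posts: origin 44 to 48.5 mm above the jaw tray's, within 4 mm of it sideways, aligned within 0.04 rad, level within 0.02 rad, at rest (z of jaw_a in the frame of jaw_tray between 0.0075 and 0.0125 m and angle between each of jaw_a, jaw_b, jaw_c, jaw_d's own z axis and vertical below 0.05 rad and x of jaw_a in the frame of jaw_tray between -0.042 and 0.042 m and y of jaw_a in the frame of jaw_tray between -0.005 and 0.005 m and z of jaw_b in the frame of jaw_tray between 0.0075 and 0.0125 m and x of jaw_b in the frame of jaw_tray between -0.042 and 0.042 m and y of jaw_b in the frame of jaw_tray between -0.005 and 0.005 m and z of jaw_c in the frame of jaw_tray between 0.0075 and 0.0125 m and x of jaw_c in the frame of jaw_tray between -0.042 and 0.042 m and y of jaw_c in the frame of jaw_tray between -0.005 and 0.005 m and z of jaw_d in the frame of jaw_tray between 0.0075 and 0.0125 m and x of jaw_d in the frame of jaw_tray between -0.042 and 0.042 m and y of jaw_d in the frame of jaw_tray between -0.005 and 0.005 m and z of carry_tray in the frame of jaw_tray between 0.044 and 0.0485 m and horizontal distance between carry_tray and jaw_tray below 0.004 m and angle between the x axis of carry_tray and the x axis of jaw_tray, either way round below 0.04 rad and angle between carry_tray's own z axis and vertical below 0.02 rad and linear speed of carry_tray below 0.02 m/s); the robot touches nothing.
It fails at once if a jaw or the carrying tray is dropped (falls free at more than 0.45 m/s, about 10 mm of fall) ((linear speed of jaw_c above 0.45 m/s and contact force between the fingers and jaw_c below 0.05 N) or (linear speed of jaw_d above 0.45 m/s and contact force between the fingers and jaw_d below 0.05 N) or (linear speed of carry_tray above 0.45 m/s and contact force between the fingers and carry_tray below 0.05 N)).
It fails at once if one of the other things on the bench is moved by more than 25 mm (distance of any of shaft_collar, wood_offcut, bench_brush, oil_bottle from where it was at the start of the episode above 0.025 m).
It also fails if it takes over 72 s, if anything falls off the work surface, if the arm or the gripper's body presses on something with over 40 N, if the wrist force passes 120 N, or if a joint passes its speed limit or range.

## Working session

There is one attempt and no reset: what is moved stays moved. The work goes in short steps, Python scripts to look and compute and a tool call to move; the robot and the scene stay as the last step left them, time stands still between calls to the robot, and variables do not carry over. Pictures are saved under pics/ and viewed, and the job is handed in when it is done.

Besides the shell and the picture viewer there is one more tool, called as a command line: name --argument value ..., lists and objects as JSON in quotes. jog_arm: Moves the arm, as the interface text tells. Scaled input: -1 to 1 covers 75 cm each way for a shift and 2 rad each way for a turn. Its arguments: {"type":"object","properties":{"rows":{"type":"array"},"gripper":{"type":"number"},"newtons":{"type":"number"}},"required":["rows"]}

```bash
ls; mkdir -p pics; python3 - <<'E'
from plant import *
import cv2, numpy as np
s=get_state(); print({k:np.round(v,4) for k,v in s.items()}); print(r.finger_overhang)
for n in ["scene","side","wrist"]:
    im=snapshot(n); cv2.imwrite(f"pics/{n}0.png",im[:,:,::-1])
    print(n,camera_model(n))
    for t in ["jaw_tray","carry_tray","jaw_c","handle","socket","lug"]:
        try: print(t,[(np.round(d["pixel"]).tolist(),round(d["p"],2)) for d in mark_of(t,n)])
        except Exception as e: print(t,e)
E
```

```text
pics
{'clock': np.float64(0.0), 'q': array([-1.2602,  0.69  , -0.1946,  1.5663,  0.1573,  0.9025, -0.2151]), 'qd': array([ 0.001 , -0.0002, -0.001 , -0.0003, -0.001 , -0.0001, -0.0007]), 'joint_torque': array([ 1.00000e-04, -5.27560e+01, -1.26690e+00, -1.53426e+01,
       -5.26000e-02,  6.50000e-03,  2.00000e-04]), 'tool_pos': array([0.1707, 0.6006, 0.2599]), 'eef_rot': array([ 1.379e-01,  9.904e-01, -9.000e-04, -1.000e-04]), 'contact_force': array([-0.569 , -0.2776,  0.64  ]), 'moment': array([-0.0426, -0.0013,  0.0069]), 'opening': np.float64(1.0002)}
0.022
scene {'mtx': array([[501.28236476,   0.        , 328.10748   ],
       [  0.        , 501.28236476, 191.1208245 ],
       [  0.        ,   0.        ,   1.        ]]), 'extrinsics': array([[-0.27933116, -0.79774317,  0.53439679,  1.459325  ],
       [ 0.96009367, -0.24012599,  0.14338636,  0.3760297 ],
       [ 0.01393708,  0.55312326,  0.83298285,  1.44066938],
       [ 0.        ,  0.        ,  0.        ,  1.        ]])}
jaw_tray [([161.0, 237.0], 0.86)]
carry_tray [([184.0, 357.0], 0.91), ([177.0, 425.0], 0.68), ([215.0, 49
[... 1191 characters left out ...]
157.0, 258.0], 0.65), ([123.0, 280.0], 0.65)]
wrist {'mtx': array([[309.70691629,   0.        , 322.5773904 ],
       [  0.        , 309.70691629, 196.19278971],
       [  0.        ,   0.        ,   1.        ]]), 'T_tool_cam': array([[ 1.13234821e-04,  9.67428002e-01,  2.53146299e-01,
         6.46667246e-02],
       [ 9.99999985e-01, -1.42385846e-04,  9.68342625e-05,
         7.66999163e-04],
       [ 1.29724627e-04,  2.53146284e-01, -9.67428003e-01,
        -1.22460001e-01],
       [ 0.00000000e+00,  0.00000000e+00,  0.00000000e+00,
         1.00000000e+00]])}
jaw_tray []
carry_tray [([336.0, 428.0], 0.79), ([332.0, 259.0], 0.58)]
jaw_c []
handle []
socket []
lug [([333.0, 312.0], 0.76)]
```

View pics/scene0.png

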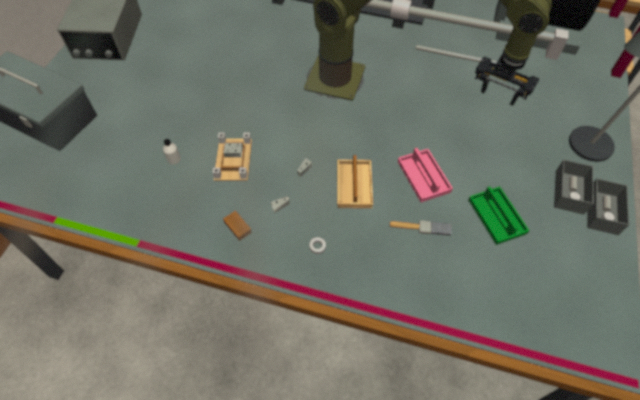

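View pics/side0.png

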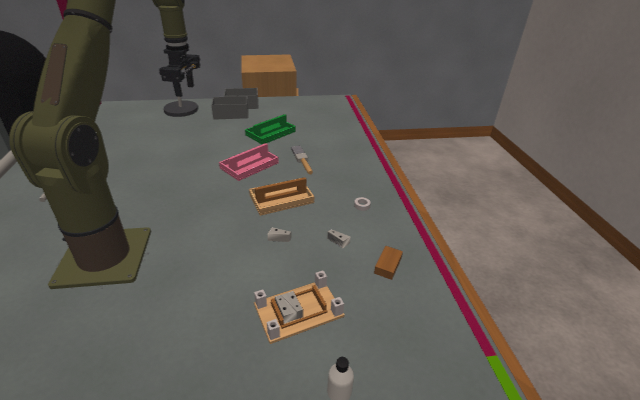

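View pics/wrist0.png

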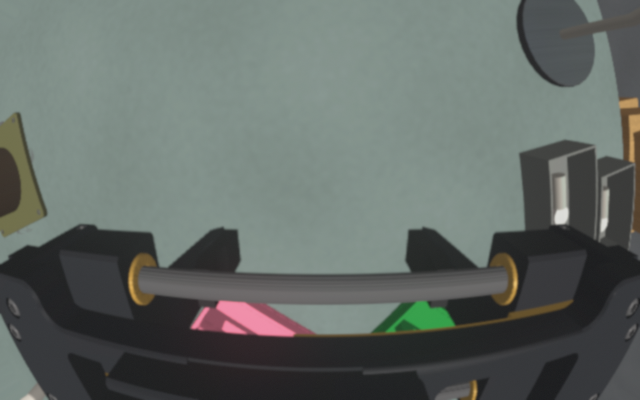

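```bash
cat > h.py <<'E'
from plant import *
import cv2, numpy as np, json, os
from scipy.spatial.transform import Rotation as R
def Ttool(s):
    T=np.eye(4);T[:3,:3]=R.from_quat(s["eef_rot"]).as_matrix();T[:3,3]=s["tool_pos"];return T
def campose(n,s=None):
    m=camera_model(n)
    if n=="wrist": return m["mtx"],Ttool(s)@m["T_tool_cam"]
    return m["mtx"],m["extrinsics"]
def proj(P,n,K,E):
    P=np.asarray(P,float); p=(P-E[:3,3])@E[:3,:3]; x,y,z=p[...,0],-p[...,1],-p[...,2]
    if n=="wrist":
        rr=np.hypot(x,y)+1e-12; th=np.arctan2(rr,z); u=th*x/rr; v=th*y/rr
    else: u=x/z; v=y/z
    return np.stack([K[0,0]*u+K[0,2],K[1,1]*v+K[1,2]],-1)   # col,row
def ray(px,n,K,E):
    px=np.asarray(px,float); u=(px[0]-K[0,2])/K[0,0]; v=(px[1]-K[1,2])/K[1,1]
    if n=="wrist":
        th=np.hypot(u,v)+1e-12; d=np.array([np.sin(th)*u/th,-np.sin(th)*v/th,-np.cos(th)])
    else: d=np.array([u,-v,-1.])
    return E[:3,3],E[:3,:3]@d
def onplane(px,z,n,K,E):
    o,d=ray(px,n,K,E); return (o+d*(z-o[2])/d[2])
def take(n,tag):
    s=get_state(); im=snapshot(n)[:,:,::-1].copy(); cv2.imwrite(f"pics/{tag}.png",im)
    K,E=campose(n,s); np.savez(f"pics/{tag}.npz",K=K,E=E,n=n); return im,K,E
def load(tag):
    d=np.load(f"pics/{tag}.npz"); return cv2.imread(f"pics/{tag}.png"),str(d["n"]),d["K"],d["E"]
def ortho(im,n,K,E,x0,x1,y0,y1,z,ppm,out=None,grid=None):
    # image: columns = -y (left is +y), rows: up = +x
    W=int((y1-y0)*ppm);H=int((x1-x0)*ppm)
    c,rw=np.meshgrid(np.arange(W),np.arange(H))
    P=np.stack([x1-rw/ppm,y1-c/ppm,np.full(c.shape,z)],-1)
    m=proj(P,n,K,E).astype(np.float32)
    o=cv2.remap(im,m[...,0],m[...,1],cv2.INTER_CUBIC)
    if grid:
        for X in np.arange(np.ceil(x0/grid)*grid,x1,grid):
            rr=int((x1-X)*ppm);cv2.line(o,(0,rr),(W,rr),(0,255,255),1);cv2.putText(o,f"{X:.2f}",(0,rr-2),0,.4,(0,0,255),1)
        for Y in np.arange(np.ceil(y0/grid)*grid,y1,grid):
            cc=int((y1-Y)*ppm);cv2.line(o,(cc,0),(cc,H),(0,255,255),1);cv2.putText(o,f"{Y:.2f}",(cc+2,H-4),0,.4,(0,0,255),1)
    if out: cv2.imwrite(f"pics/{out}.png",o)
    return o
def outl(im,P,n,K,E,col=(0,0,255)):
    p=np.round(proj(P,n,K,E)*16).astype(np.int32); cv2.polylines(im,[p.reshape(-1,1,2)],True,col,1,cv2.LINE_AA,4)
E
python3 - <<'E'
from h import *
for n in ["scene","side"]:
    im=cv2.imread(f"pics/{n}0.png"); K,E=campose(n); np.savez(f"pics/{n}0.npz",K=K,E=E,n=n)
    ortho(im,n,K,E,0.3,0.9,-0.4,0.4,0.02,1000,f"ortho_{n}",0.1)
E
```

```text
(no output)
```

View pics/ortho_scene.png

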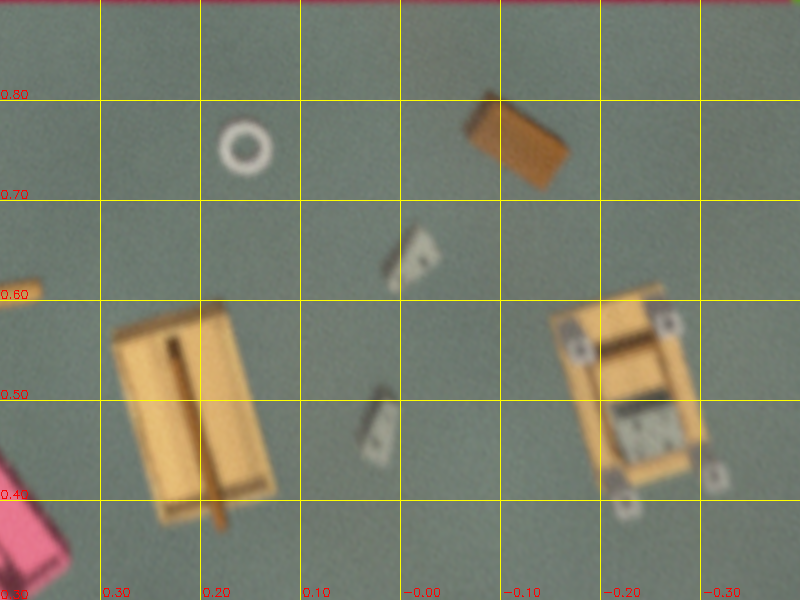

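View pics/ortho_side.png

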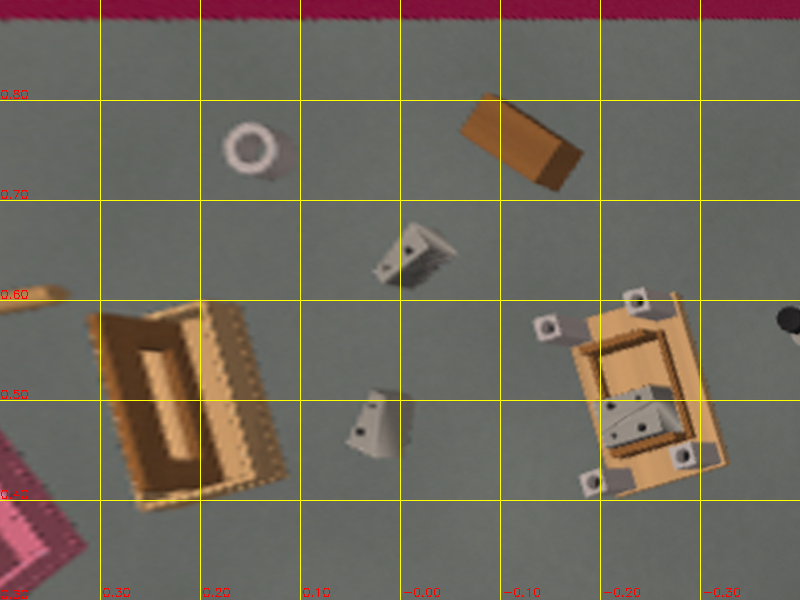

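jog_arm --rows '[[[-0.587, -0.457, 0], 0.9], [[-0.587, -0.457, 0], 0.9], [[-0.587, -0.457, 0], 0.9], [[-0.587, -0.457, 0], 0.9], [[-0.587, -0.457, 0], 0.9], [[-0.587, -0.457, 0], 0.9], [[-0.587, -0.457, 0], 0.9], [[-0.587, -0.457, 0], 0.9], [[-0.587, -0.457, 0], 0.9], [[-0.587, -0.457, 0], 0.9], [[-0.587, -0.457, 0], 0.9], [[-0.587, -0.457, 0], 0.9], [[-0.587, -0.457, 0], 0.9], [[-0.587, -0.457, 0], 0.9], [[-0.587, -0.457, 0], 0.9]]'

```text
clock: 2.3
tool_pos: [0.5038, 0.1458, 0.2612]
eef_rot: [0.865, 0.501, 0.001, 0.002]
contact_force: [-0.2, 0.5, -0.1]
opening: 1.004
```

```bash
python3 - <<'E'
from h import *
take("wrist","w1")
E
```

jog_arm --rows '[[[-0.484, 0.271, 0], 0], [[-0.484, 0.271, 0], 0], [[-0.484, 0.271, 0], 0], [[-0.484, 0.271, 0], 0], [[-0.484, 0.271, 0], 0], [[-0.484, 0.271, 0], 0], [[-0.484, 0.271, 0], 0], [[-0.484, 0.271, 0], 0], [[-0.484, 0.271, 0], 0], [[-0.484, 0.271, 0], 0], [[-0.484, 0.271, 0], 0], [[-0.484, 0.271, 0], 0], [[-0.484, 0.271, 0], 0]]'

```text
clock: 3.43
tool_pos: [0.5027, -0.2633, 0.2604]
eef_rot: [0.861, 0.508, 0.0, -0.001]
contact_force: [0.7, 1.4, -0.4]
opening: 1.002
```

```bash
python3 - <<'E'
from h import *
im,K,E=take("wrist","w2")
for t in ["w1","w2"]:
    im,n,K,E=load(t)
    ortho(im,n,K,E,0.35,0.85,-0.35,0.3,0.03,1100,f"ortho_{t}",0.1)
E
```

```text
(no output)
```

View pics/ortho_w1.png

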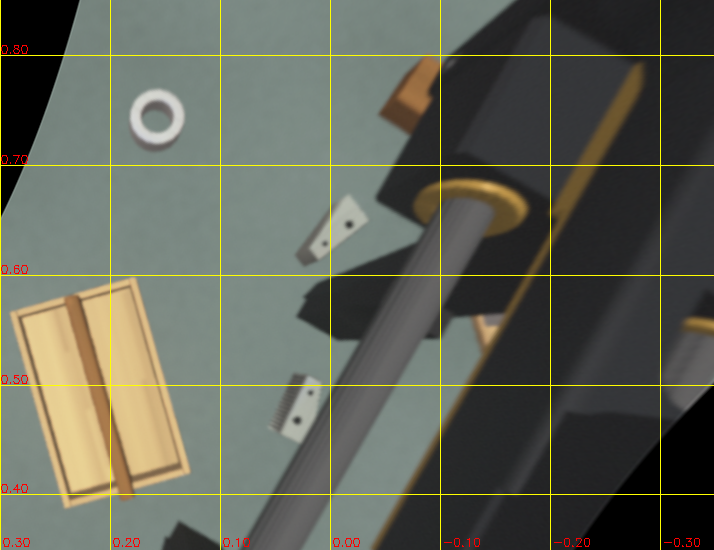

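View pics/ortho_w2.png

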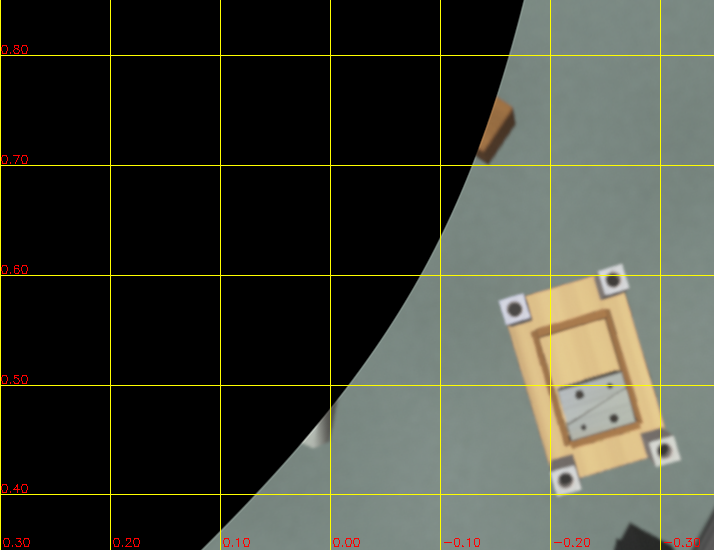

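View pics/w2.png

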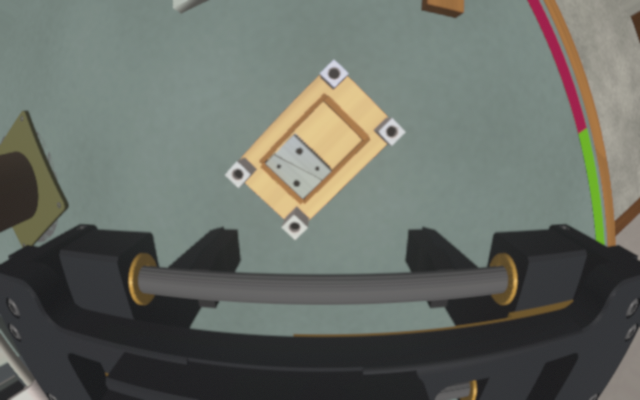

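```bash
cat > fit.py <<'E'
from h import *
from scipy.optimize import least_squares
def sockets(tag,pix,rad=7,thr=95):
    im,n,K,E=load(tag); g=cv2.cvtColor(im,cv2.COLOR_BGR2GRAY).astype(float); out=[]
    for (c,r0) in pix:
        yy,xx=np.mgrid[int(r0)-rad:int(r0)+rad+1,int(c)-rad:int(c)+rad+1]
        w=np.clip(thr-g[yy,xx],0,None); out.append([(w*xx).sum()/w.sum(),(w*yy).sum()/w.sum()])
    return np.array(out),n,K,E
def fittray(px,ids,n,K,E,x0,z=0.045):
    loc=np.array([[78,45],[78,-45],[-78,45],[-78,-45]])[ids]/1000
    f=lambda p:(proj(np.c_[loc@np.array([[np.cos(p[2]),np.sin(p[2])],[-np.sin(p[2]),np.cos(p[2])]])+p[:2],np.full(len(loc),z)],n,K,E)-px).ravel()
    s=least_squares(f,x0); return s.x,s.fun.reshape(-1,2)
E
python3 - <<'E'
from fit import *
px,n,K,E=sockets("w2",[(334,73),(392,131),(238,173),(295,226)])
print(px); x,f=fittray(px,[0,1,2,3],n,K,E,[0.51,-0.23,0.27]); print(x,np.degrees(x[2]),f.round(2))
im,n,K,E=load("w1")
a=ortho(im,n,K,E,0.43,0.53,-0.03,0.08,0.03,4000,None,0.02)
b=ortho(im,n,K,E,0.60,0.70,-0.05,0.06,0.03,4000,None,0.02)
cv2.imwrite("pics/jc.png",a);cv2.imwrite("pics/jd.png",b)
c=ortho(im,n,K,E,0.37,0.62,0.10,0.31,0.035,2400,"ct",0.05)
E
```

```text
[[333.59533074  73.19066148]
 [390.94618834 131.09192825]
 [237.88091068 173.61295972]
 [294.38801572 225.87033399]]
[ 0.50634377 -0.23399584  0.29022506] 16.62867088247226 [[ 0.18 -0.82]
 [ 0.81 -0.17]
 [-0.8   0.26]
 [-0.24  0.91]]
```

View pics/jc.png

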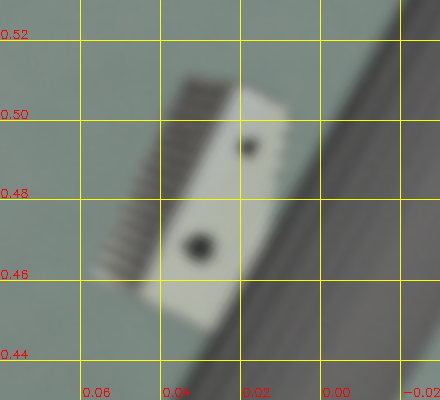

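View pics/jd.png

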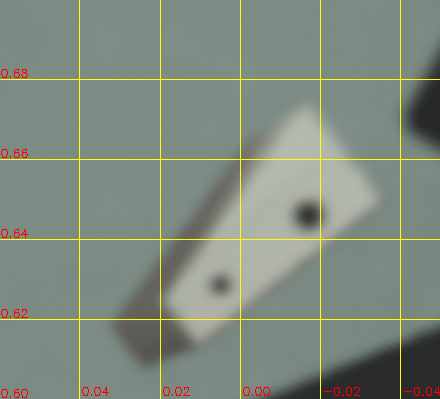

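View pics/ct.png

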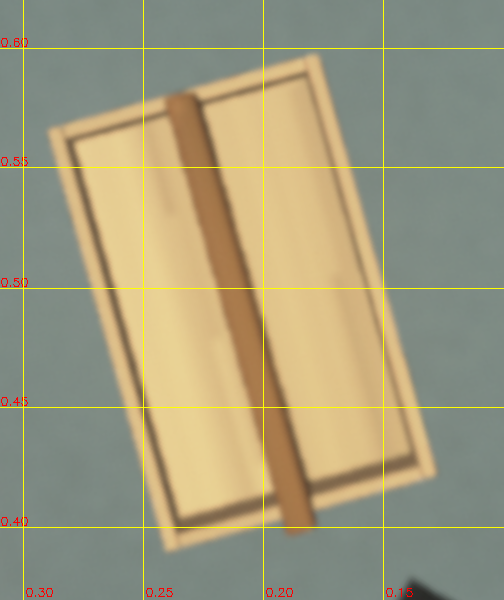

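```bash
cat > mv.py <<'E'
import sys
from h import *
def mv(x,y,z,head_deg):
    s=get_state();T=Ttool(s); d=T[:3,:3].T@(np.array([x,y,z])-T[:3,3])
    h=np.degrees(np.arctan2(T[1,0],T[0,0])); t=(h-head_deg+180)%360-180
    n=max(np.linalg.norm(d)/.0417,abs(t)/7.16)
    print("head %.2f"%h,"rows %.1f"%n,"shift",np.round(d/.75,4).tolist(),"turn",round(np.radians(t)/2,4), "tilt",np.round(T[:2,2],4))
if __name__=="__main__": mv(*map(float,sys.argv[1:]))
E
python3 mv.py 0.6415 -0.0044 0.16 38.5
```

```text
head 61.21 rows 7.4 shift [0.3903, -0.0037, 0.1346] turn 0.1982 tilt [-0.0001  0.002 ]
```

jog_arm --rows '[[[0.39, -0.004, 0.135], 0.198], [[0.39, -0.004, 0.135], 0.198], [[0.39, -0.004, 0.135], 0.198], [[0.39, -0.004, 0.135], 0.198], [[0.39, -0.004, 0.135], 0.198], [[0.39, -0.004, 0.135], 0.198], [[0.39, -0.004, 0.135], 0.198], [[0.39, -0.004, 0.135], 0.198], [[0.39, -0.004, 0.135], 0.198], [[0.39, -0.004, 0.135], 0.198]]'

```text
clock: 4.32
tool_pos: [0.641, -0.0047, 0.1589]
eef_rot: [0.944, 0.331, -0.001, -0.001]
contact_force: [0.2, -0.6, 0.0]
opening: 0.999
```

```bash
python3 - <<'E'
from h import *
im,K,E=take("wrist","w3")
b=ortho(im,"wrist",K,E,0.59,0.69,-0.06,0.06,0.03,4000,"jd2",0.02)
E
python3 mv.py 0.6415 -0.0044 0.16 38.5
```

```text
head 38.40 rows 0.1 shift [0.0031, -0.0026, -0.0005] turn -0.0009 tilt [-0.0008 -0.0009]
```

View pics/jd2.png

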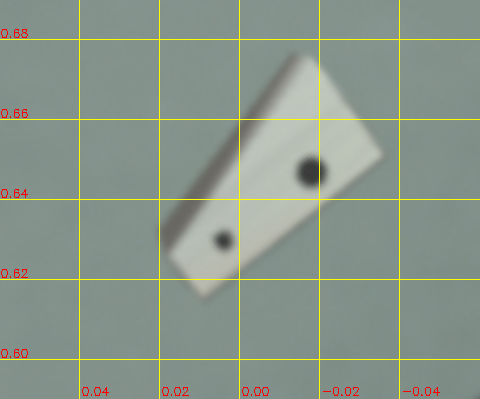

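View pics/w3.png

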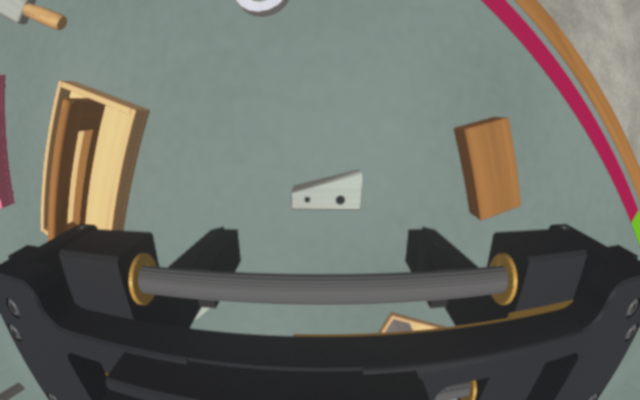

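```bash
python3 mv.py 0.6402 -0.0082 0.032 38.8
```

```text
head 38.40 rows 3.1 shift [-0.0012, 0.0003, 0.1702] turn -0.0035 tilt [-0.0008 -0.0009]
```

jog_arm --rows '[[[-0.0012, 0.0003, 0.05], -0.0035], [[-0.0012, 0.0003, 0.1], -0.0035], [[-0.0012, 0.0003, 0.14], -0.0035], [[-0.0012, 0.0003, 0.16], -0.0035], [[-0.0012, 0.0003, 0.17], -0.0035], [[-0.0012, 0.0003, 0.17], -0.0035], [[-0.0012, 0.0003, 0.17], -0.0035]]'

```text
clock: 4.95
tool_pos: [0.6419, -0.0092, 0.0334]
eef_rot: [0.944, 0.331, 0.001, 0.001]
contact_force: [0.1, 0.0, 0.2]
opening: 0.994
```

jog_arm --rows '[[[0, 0, 0], 0], [[0, 0, 0], 0], [[0, 0, 0], 0], [[0, 0, 0], 0], [[0, 0, 0], 0], [[0, 0, 0], 0], [[0, 0, 0], 0], [[0, 0, 0], 0]]' --gripper 50 --newtons 40

```text
clock: 5.62
tool_pos: [0.6413, -0.008, 0.0327]
eef_rot: [0.943, 0.332, 0.0, -0.0]
contact_force: [-0.5, 0.0, 6.4]
opening: 0.676
```

jog_arm --rows '[[[0, 0, -0.03], 0], [[0, 0, -0.07], 0], [[0, 0, -0.12], 0], [[0, 0, -0.12], 0]]'

```text
clock: 5.95
tool_pos: [0.6449, -0.0091, 0.1279]
eef_rot: [0.943, 0.331, 0.005, 0.002]
contact_force: [1.6, -0.4, -1.9]
opening: 0.68
```

```bash
cat > tray.py <<'E'
from h import *
def tortho(im,n,K,E,pose,z,out,rng=60,ppm=4500,grid=10):
    x,y,a=pose; c,s=np.cos(a),np.sin(a)
    W=H=int(2*rng/1000*ppm); cc,rr=np.meshgrid(np.arange(W),np.arange(H))
    u=rng/1000-rr/ppm; v=rng/1000-cc/ppm
    P=np.stack([x+c*u-s*v,y+s*u+c*v,np.full(u.shape,z)],-1); m=proj(P,n,K,E).astype(np.float32)
    o=cv2.remap(im,m[...,0],m[...,1],cv2.INTER_CUBIC)
    for g in range(-rng+grid,rng,grid):
        k=int((rng-g)/1000*ppm); cv2.line(o,(0,k),(W,k),(0,255,255),1);cv2.line(o,(k,0),(k,H),(0,255,255),1)
        cv2.putText(o,str(g),(0,k-2),0,.4,(0,0,255),1);cv2.putText(o,str(g),(k+2,H-3),0,.4,(0,0,255),1)
    cv2.imwrite(f"pics/{out}.png",o)
E
python3 - <<'E'
from tray import *
im,n,K,E=load("w2")
tortho(im,n,K,E,(0.50634,-0.2340,0.29022),0.04,"t2")
im,K,E=take("wrist","w4")
print(get_state()["opening"])
E
```

```text
0.6762563882992695
```

View pics/t2.png

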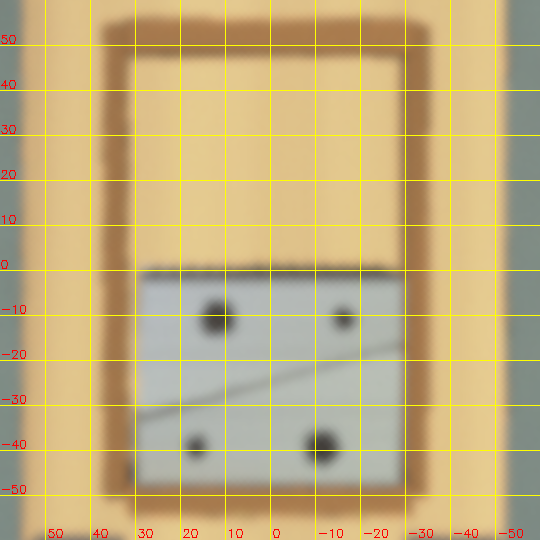

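View pics/w4.png

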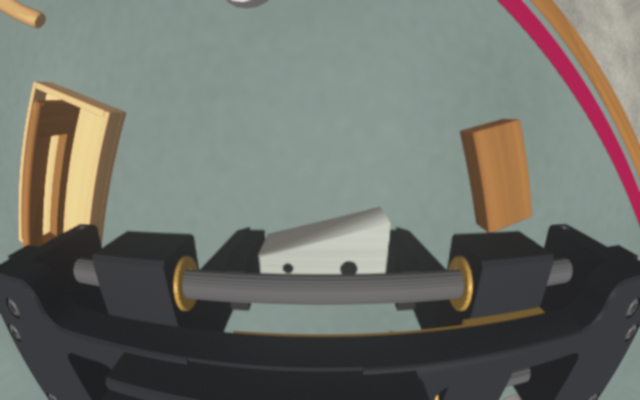

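```bash
python3 - <<'E'
from h import *
m=camera_model("wrist")
for px in [(260,257),(388,222),(382,208),(262,273),(388,273)]:
    print(px,[np.round(onplane(px,z,"wrist",m["mtx"],m["T_tool_cam"])*1000,1).tolist() for z in (0.0027,0.031)])
E
python3 - <<'E'
import numpy as np
p=np.array([0.50634,-0.2340]);a=0.29022
for tx in (11.5,):
    # TCP at jaw x=-2
    v=np.array([tx/1000,0]);c,s=np.cos(a),np.sin(a)
    print(p+np.array([c*v[0],s*v[0]]))
E
```

```text
(260, 257) [[4.3, -28.6, 2.7], [-9.6, -35.1, 31.0]]
(388, 222) [[21.3, 28.2, 2.7], [11.2, 34.6, 31.0]]
(382, 208) [[27.7, 25.2, 2.7], [19.0, 30.9, 31.0]]
(262, 273) [[-4.0, -28.4, 2.7], [-19.8, -34.7, 31.0]]
(388, 273) [[-4.0, 30.2, 2.7], [-19.9, 37.0, 31.0]]
[ 0.51735908 -0.23070913]
```

```bash
python3 mv.py 0.5174 -0.2307 0.10 16.6
```

```text
head 38.72 rows 6.2 shift [-0.3165, 0.1256, 0.0325] turn 0.193 tilt [ 0.007  -0.0007]
```

jog_arm --rows '[[[-0.3165, 0.126, 0.0], 0.193], [[-0.3165, 0.126, 0.0], 0.193], [[-0.3165, 0.126, 0.0], 0.193], [[-0.3165, 0.126, 0.0], 0.193], [[-0.3165, 0.126, 0.0], 0.193], [[-0.3165, 0.126, 0.01], 0.193], [[-0.3165, 0.126, 0.03], 0.193], [[-0.3165, 0.126, 0.033], 0.193], [[-0.3165, 0.126, 0.033], 0.193], [[-0.3165, 0.126, 0.033], 0.193], [[-0.3165, 0.126, 0.033], 0.193]]'

```text
clock: 6.92
tool_pos: [0.5159, -0.2286, 0.097]
eef_rot: [0.989, 0.146, 0.0, -0.001]
contact_force: [0.1, 0.1, -3.1]
opening: 0.679
```

```bash
python3 - <<'E'
from tray import *
im,K,E=take("wrist","w5")
E
python3 mv.py 0.5174 -0.2307 0.10 16.6;python3 mv.py 0.5174 -0.2307 0.10 16.6
```

```text
head 16.77 rows 0.1 shift [0.001, 0.0029, -0.0037] turn 0.0015 tilt [0.0008 0.0007]
head 16.77 rows 0.1 shift [0.001, 0.0029, -0.0037] turn 0.0015 tilt [0.0008 0.0007]
```

View pics/w5.png

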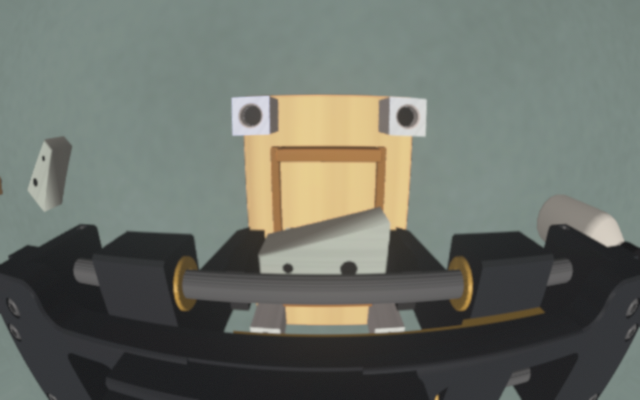

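```bash
python3 - <<'E'
from fit import *
px,n,K,E=sockets("w5",[(250,116),(406,116)],rad=10,thr=110)
print(px); x,f=fittray(px,[0,1],n,K,E,[0.51,-0.23,0.27]); print(x,np.degrees(x[2]),f.round(2))
E
```

```text
[[251.492833   115.223284  ]
 [405.43328293 116.06255906]]
[ 0.50629789 -0.23433908  0.29080792] 16.662066321436413 [[-2.08  0.04]
 [ 2.12  0.05]]
```

jog_arm --rows '[[[0.001, 0.0029, 0.02], 0.001], [[0.001, 0.0029, 0.045], 0.001], [[0.001, 0.0029, 0.06], 0.001], [[0.001, 0.0029, 0.066], 0.001], [[0.001, 0.0029, 0.066], 0.001], [[0.001, 0.0029, 0.066], 0.001]]'

```text
clock: 7.47
tool_pos: [0.5166, -0.2321, 0.048]
eef_rot: [0.99, 0.144, 0.0, 0.0]
contact_force: [-0.3, -0.6, -2.6]
opening: 0.681
```

```bash
python3 mv.py 0.5174 -0.2309 0.0425 16.6; python3 - <<'E'
from h import *
im,K,E=take("wrist","w6")
print(get_state()["contact_force"])
E
```

```text
head 16.52 rows 0.1 shift [0.0015, -0.0013, 0.0073] turn -0.0007 tilt [ 0.0003 -0.0001]
[ 0.75914881 -0.84008081 -2.71419116]
```

View pics/w6.png

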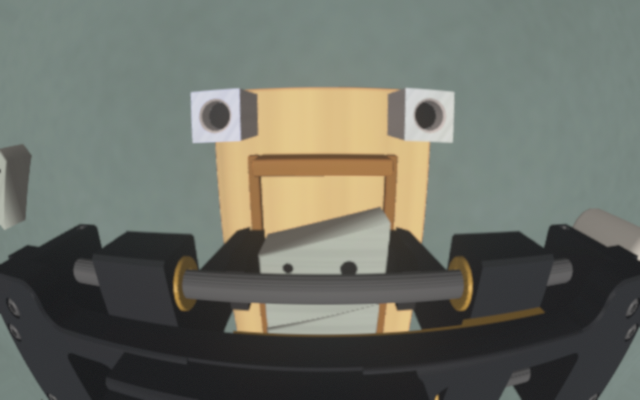

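jog_arm --rows '[[[0.001, -0.001, 0.002], 0], [[0.001, -0.001, 0.004], 0], [[0.001, -0.001, 0.005], 0], [[0.001, -0.001, 0.006], 0], [[0.001, -0.001, 0.006], 0], [[0.001, -0.001, 0.006], 0]]'

```text
clock: 8.02
tool_pos: [0.5168, -0.2314, 0.0432]
eef_rot: [0.99, 0.143, -0.0, -0.0]
contact_force: [-0.2, -0.5, -3.1]
opening: 0.678
```

jog_arm --rows '[[[0, 0, 0.001], 0], [[0, 0, 0.002], 0], [[0, 0, 0.002], 0], [[0, 0, 0.002], 0]]'

```text
clock: 8.35
tool_pos: [0.5169, -0.2315, 0.0426]
eef_rot: [0.99, 0.143, 0.0, 0.0]
contact_force: [-1.9, 0.6, 5.4]
opening: 0.677
```

jog_arm --rows '[[[-0.001, 0, -0.0007], 0], [[-0.002, 0, -0.0007], 0], [[-0.003, 0, -0.0007], 0], [[-0.004, 0, -0.0007], 0], [[-0.004, 0, -0.0007], 0], [[-0.004, 0, -0.0007], 0]]'

```text
clock: 8.85
tool_pos: [0.5154, -0.2321, 0.0427]
eef_rot: [0.99, 0.144, 0.001, 0.0]
contact_force: [4.0, 2.6, 4.4]
opening: 0.677
```

```bash
python3 - <<'E'
from h import *
im,K,E=take("wrist","w7"); s=get_state(); print(s["contact_force"],s["tool_pos"])
E
```

```text
[5.13096652 1.9729435  4.00625712] [ 0.51542428 -0.23209741  0.04264511]
```

View pics/w7.png

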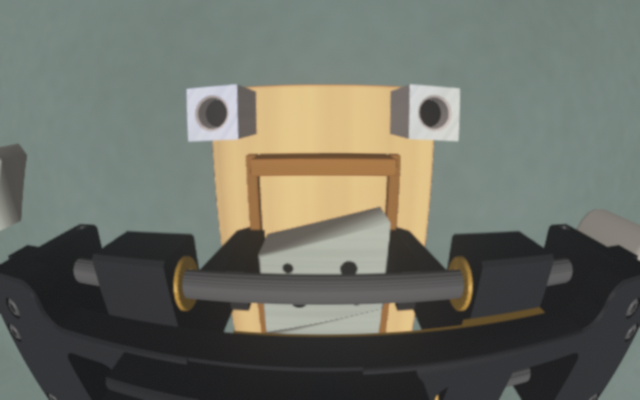

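jog_arm --rows '[[[-0.002, 0, 0], 0], [[-0.004, 0, 0], 0], [[-0.006, 0, 0], 0], [[-0.006, 0, 0], 0], [[-0.006, 0, 0], 0]]'

```text
clock: 9.32
tool_pos: [0.5141, -0.2325, 0.0427]
eef_rot: [0.989, 0.145, 0.004, 0.001]
contact_force: [10.9, 3.1, 0.8]
opening: 0.673
```

jog_arm --rows '[[[0.005, 0, 0], 0], [[0.005, 0, 0], 0], [[0.005, 0, 0], 0]]'

```text
clock: 9.57
tool_pos: [0.5143, -0.2325, 0.0426]
eef_rot: [0.99, 0.144, 0.001, 0.0]
contact_force: [4.5, 1.9, 6.4]
opening: 0.674
```

jog_arm --rows '[[[0, 0, 0], 0], [[0, 0, 0], 0], [[0, 0, 0], 0], [[0, 0, 0], 0], [[0, 0, -0.02], 0], [[0, 0, -0.06], 0], [[0, 0, -0.1], 0], [[0, 0, -0.16], 0], [[0, 0, -0.16], 0]]' --gripper 74

```text
clock: 10.32
tool_pos: [0.5152, -0.2347, 0.1677]
eef_rot: [0.99, 0.143, 0.003, 0.003]
contact_force: [0.3, -0.3, 0.7]
opening: 0.838
```

```bash
python3 - <<'E'
from tray import *
im,K,E=take("wrist","w8"); s=get_state(); print(s["contact_force"],s["tool_pos"])
tortho(im,"wrist",K,E,(0.5063,-0.2342,0.2905),0.04,"t8")
E
```

```text
[-0.02370812 -0.69495382  0.48158588] [ 0.514705   -0.23407525  0.16586413]
```

View pics/w8.png

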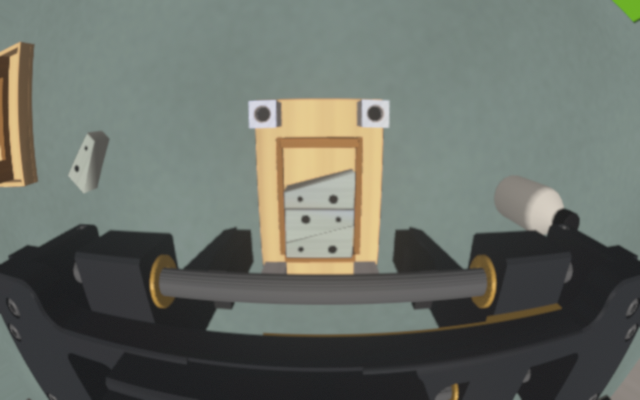

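View pics/t8.png

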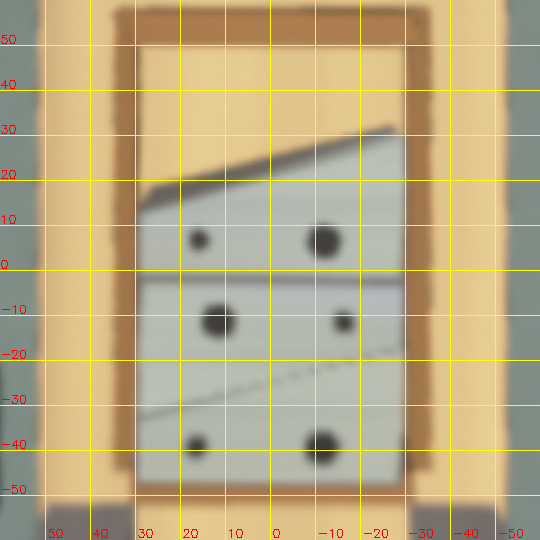

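```bash
python3 mv.py 0.478 0.0217 0.16 64.5
```

```text
head 16.44 rows 6.7 shift [0.0496, -0.341, 0.0063] turn -0.4194 tilt [ 0.006  -0.0035]
```

jog_arm --rows '[[[0.05, -0.341, 0.005], -0.419], [[0.05, -0.341, 0.005], -0.419], [[0.05, -0.341, 0.005], -0.419], [[0.05, -0.341, 0.005], -0.419], [[0.05, -0.341, 0.005], -0.419], [[0.05, -0.341, 0.005], -0.419], [[0.05, -0.341, 0.005], -0.419], [[0.05, -0.341, 0.005], -0.419], [[0.05, -0.341, 0.005], -0.419], [[0.05, -0.341, 0.005], -0.419], [[0.05, -0.341, 0.005], -0.419]]' --gripper 88

```text
clock: 11.28
tool_pos: [0.4766, 0.0211, 0.1582]
eef_rot: [0.847, 0.531, -0.001, 0.001]
contact_force: [0.5, -0.9, -0.5]
opening: 0.991
```

```bash
python3 - <<'E'
from h import *
im,K,E=take("wrist","w9")
b=ortho(im,"wrist",K,E,0.43,0.53,-0.04,0.08,0.03,4000,"jc2",0.02)
E
python3 mv.py 0.478 0.0217 0.16 64.5
```

```text
head 64.23 rows 0.1 shift [0.0013, 0.0014, -0.0023] turn -0.0024 tilt [-0.0002 -0.0012]
```

View pics/jc2.png

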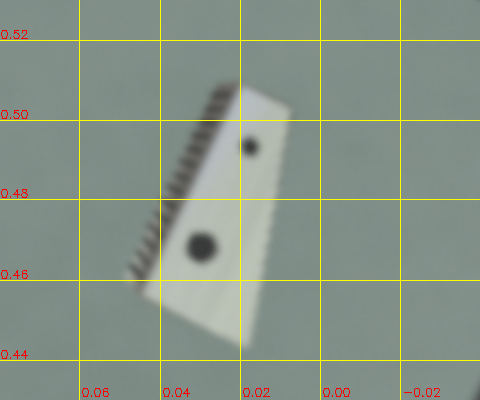

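```bash
python3 mv.py 0.4791 0.0243 0.032 64.3
```

```text
head 64.23 rows 3.0 shift [0.0052, 0.0011, 0.1684] turn -0.0006 tilt [-0.0002 -0.0012]
```

jog_arm --rows '[[[0.005, 0.001, 0.05], 0], [[0.005, 0.001, 0.1], 0], [[0.005, 0.001, 0.14], 0], [[0.005, 0.001, 0.16], 0], [[0.005, 0.001, 0.168], 0], [[0.005, 0.001, 0.168], 0], [[0.005, 0.001, 0.168], 0]]'

```text
clock: 11.92
tool_pos: [0.4792, 0.0257, 0.0329]
eef_rot: [0.846, 0.533, 0.0, 0.0]
contact_force: [-0.4, -0.0, 0.2]
opening: 1.0
```

jog_arm --rows '[[[0, 0, 0], 0], [[0, 0, 0], 0], [[0, 0, 0], 0], [[0, 0, 0], 0], [[0, 0, 0], 0], [[0, 0, 0], 0], [[0, 0, 0], 0], [[0, 0, 0], 0]]' --gripper 50 --newtons 40

```text
clock: 12.58
tool_pos: [0.4796, 0.0265, 0.0331]
eef_rot: [0.846, 0.534, 0.001, 0.0]
contact_force: [0.9, -0.3, 5.7]
opening: 0.676
```

jog_arm --rows '[[[0, 0, -0.03], 0], [[0, 0, -0.07], 0], [[0, 0, -0.12], 0], [[0, 0, -0.12], 0], [[0, 0, -0.12], 0]]'

```text
clock: 13.0
tool_pos: [0.4797, 0.0267, 0.1237]
eef_rot: [0.846, 0.534, 0.001, 0.001]
contact_force: [0.4, 0.4, -3.4]
opening: 0.675
```

```bash
python3 - <<'E'
from h import *
im,K,E=take("wrist","w10")
E
python3 - <<'E'
import numpy as np
a=.2905
print(np.array([.5063,-.2342])+.0363*np.array([np.cos(a),np.sin(a)]))
E
python3 mv.py 0.541 -0.2238 0.10 16.64
```

```text
[ 0.54107906 -0.22380254]
head 64.53 rows 6.7 shift [-0.2659, 0.2187, 0.0299] turn 0.4179 tilt [0.0003 0.0002]
```

View pics/w10.png

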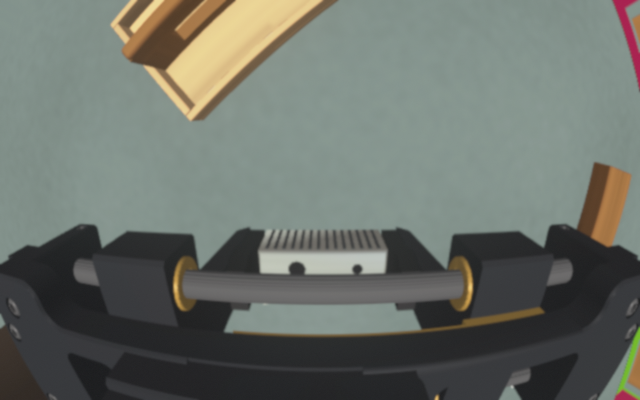

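```bash
python3 - <<'E'
from h import *
m=camera_model("wrist")
for px in [(260,249),(386,250),(320,230)]:
    print(px,[np.round(onplane(px,z,"wrist",m["mtx"],m["T_tool_cam"])*1000,1).tolist() for z in (0.0029,0.0045,0.031)])
im,n,K,E=load("w10"); cv2.imwrite("pics/w10c.png",cv2.resize(im[220:300,230:420],None,fx=4,fy=4,interpolation=cv2.INTER_CUBIC))
E
```

```text
(260, 249) [[8.3, -28.0, 2.9], [7.6, -28.4, 4.5], [-4.6, -34.4, 31.0]]
(386, 250) [[7.8, 28.6, 2.9], [7.1, 29.0, 4.5], [-5.2, 35.0, 31.0]]
(320, 230) [[17.7, -1.0, 2.9], [17.1, -1.0, 4.5], [6.9, -1.3, 31.0]]
```

View pics/w10c.png

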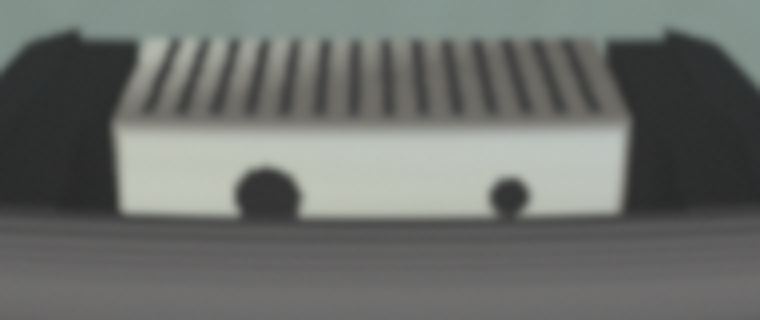

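```bash
python3 mv.py 0.5424 -0.2234 0.10 16.64
```

```text
head 64.53 rows 6.7 shift [-0.2646, 0.2201, 0.0299] turn 0.4179 tilt [0.0003 0.0002]
```

jog_arm --rows '[[[-0.2646, 0.22, 0], 0.418], [[-0.2646, 0.22, 0], 0.418], [[-0.2646, 0.22, 0], 0.418], [[-0.2646, 0.22, 0], 0.418], [[-0.2646, 0.22, 0], 0.418], [[-0.2646, 0.22, 0.01], 0.418], [[-0.2646, 0.22, 0.02], 0.418], [[-0.2646, 0.22, 0.03], 0.418], [[-0.2646, 0.22, 0.03], 0.418], [[-0.2646, 0.22, 0.03], 0.418], [[-0.2646, 0.22, 0.03], 0.418], [[-0.2646, 0.22, 0.03], 0.418]]'

```text
clock: 14.05
tool_pos: [0.5424, -0.2221, 0.0998]
eef_rot: [0.989, 0.146, -0.0, -0.001]
contact_force: [-0.1, -0.7, -3.9]
opening: 0.677
```

```bash
python3 mv.py 0.5424 -0.2234 0.05 16.64;python3 - <<'E'
from h import *
im,K,E=take("wrist","w11")
E
python3 mv.py 0.5424 -0.2234 0.05 16.64
```

```text
head 16.74 rows 1.2 shift [-0.0005, 0.0018, 0.0664] turn 0.0009 tilt [-0.0005  0.0013]
head 16.72 rows 1.2 shift [-0.0006, 0.0013, 0.0668] turn 0.0007 tilt [0.0001 0.0008]
```

View pics/w11.png

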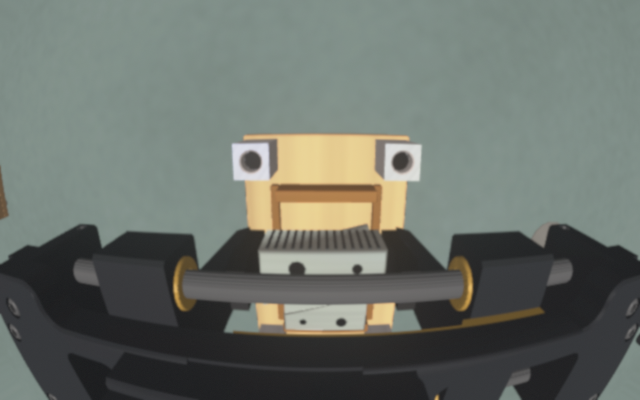

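jog_arm --rows '[[[-0.0005, 0.0015, 0.015], 0.001], [[-0.0005, 0.0015, 0.03], 0.001], [[-0.0005, 0.0015, 0.03], 0.001], [[-0.0005, 0.0015, 0.03], 0.001]]'

```text
clock: 14.43
tool_pos: [0.5415, -0.2243, 0.0763]
eef_rot: [0.99, 0.143, -0.001, -0.001]
contact_force: [-0.2, 0.3, -3.5]
opening: 0.675
```

```bash
python3 - <<'E'
from fit import *
im,K,E=take("wrist","w12")
s=get_state(); print(s["tool_pos"],s["contact_force"])
px,n,K,E=sockets("w12",[(0,0)]) if 0 else (None,"wrist",K,E)
cv2.imwrite("pics/w12c.png",cv2.resize(im[80:340,180:460],None,fx=2.5,fy=2.3))
E
python3 mv.py 0.5424 -0.2234 0.05 16.64
```

```text
[ 0.54191774 -0.22468598  0.07685821] [ 0.83376163  1.06822323 -3.7318216 ]
head 16.49 rows 0.6 shift [0.0011, -0.0014, 0.0358] turn -0.0013 tilt [-0.0011  0.0006]
```

View pics/w12c.png

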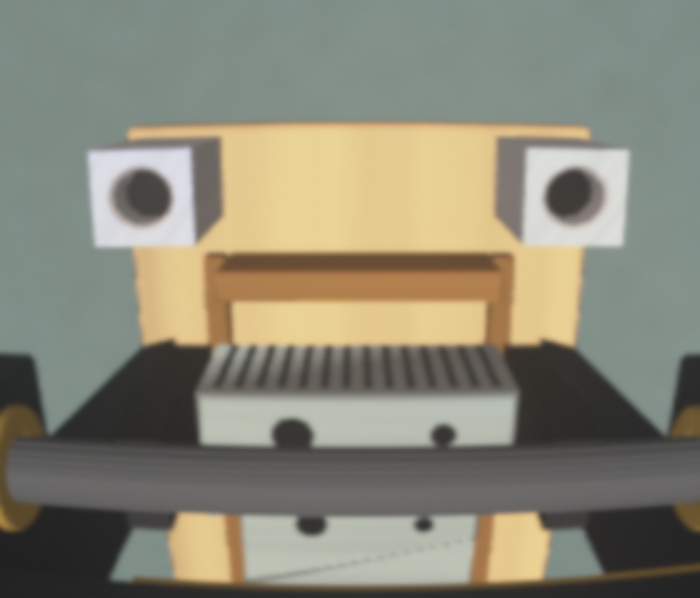

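jog_arm --rows '[[[0.0007, -0.001, 0.006], 0], [[0.0007, -0.001, 0.012], 0], [[0.0007, -0.001, 0.016], 0], [[0.0007, -0.001, 0.016], 0], [[0.0007, -0.001, 0.016], 0]]'

```text
clock: 14.9
tool_pos: [0.5425, -0.2239, 0.0652]
eef_rot: [0.99, 0.143, -0.0, -0.0]
contact_force: [0.3, -0.0, -3.4]
opening: 0.675
```

Bottom is now ~8 mm below the neighbours' tops with no contact. Continue.

jog_arm --rows '[[[0, 0, 0.006], 0], [[0, 0, 0.012], 0], [[0, 0, 0.018], 0], [[0, 0, 0.024], 0], [[0, 0, 0.026], 0], [[0, 0, 0.026], 0], [[0, 0, 0.026], 0]]'

```text
clock: 15.48
tool_pos: [0.5425, -0.224, 0.0458]
eef_rot: [0.99, 0.143, -0.0, -0.0]
contact_force: [0.4, -0.2, -3.6]
opening: 0.675
```

jog_arm --rows '[[[0, 0, 0.001], 0], [[0, 0, 0.002], 0], [[0, 0, 0.003], 0], [[0, 0, 0.004], 0], [[0, 0, 0.005], 0], [[0, 0, 0.0055], 0], [[0, 0, 0.0055], 0], [[0, 0, 0.0055], 0]]'

```text
clock: 16.15
tool_pos: [0.5428, -0.224, 0.0432]
eef_rot: [0.99, 0.143, 0.0, -0.0]
contact_force: [-1.4, 3.2, 7.9]
opening: 0.681
```

jog_arm --rows '[[[0, 0, 0], 0], [[0, 0, 0], 0], [[0, 0, 0], 0], [[0, 0, 0], 0], [[0, 0, -0.02], 0], [[0, 0, -0.06], 0], [[0, 0, -0.1], 0], [[0, 0, -0.16], 0], [[0, 0, -0.16], 0]]' --gripper 74

```text
clock: 16.9
tool_pos: [0.5456, -0.2262, 0.1679]
eef_rot: [0.99, 0.143, 0.004, 0.003]
contact_force: [0.1, -1.5, 0.1]
opening: 0.836
```

```bash
python3 - <<'E'
from tray import *
im,K,E=take("wrist","w13"); s=get_state(); print(s["contact_force"],s["tool_pos"])
tortho(im,"wrist",K,E,(0.5063,-0.2342,0.2905),0.04,"t13")
E
python3 mv.py 0.4943 0.2092 0.26 15.9
```

```text
[0.32701322 0.65527087 0.07652246] [ 0.54501304 -0.22552984  0.16591552]
head 16.48 rows 10.7 shift [0.1004, -0.5743, -0.128] turn 0.005 tilt [ 0.0076 -0.0036]
```

View pics/w13.png

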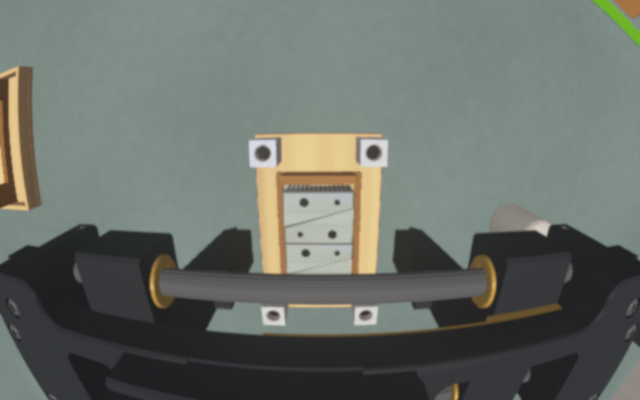

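View pics/t13.png

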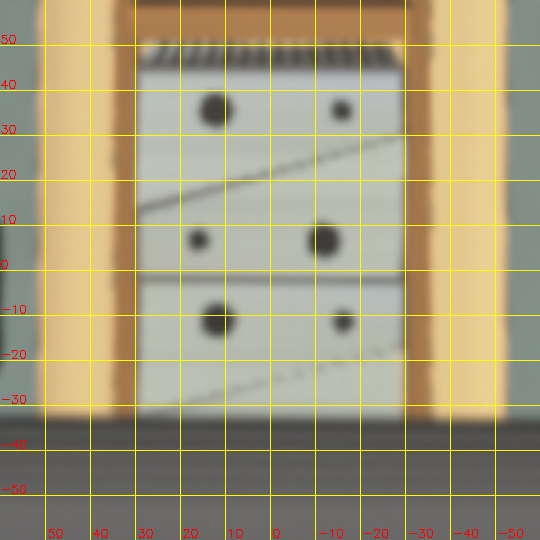

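```bash
python3 mv.py 0.46 0.20 0.25 15.9
```

```text
head 16.48 rows 10.6 shift [0.0529, -0.5756, -0.115] turn 0.005 tilt [ 0.0076 -0.0036]
```

jog_arm --rows '[[[0.053, -0.576, -0.115], 0.005], [[0.053, -0.576, -0.115], 0.005], [[0.053, -0.576, -0.115], 0.005], [[0.053, -0.576, -0.115], 0.005], [[0.053, -0.576, -0.115], 0.005], [[0.053, -0.576, -0.115], 0.005], [[0.053, -0.576, -0.115], 0.005], [[0.053, -0.576, -0.115], 0.005], [[0.053, -0.576, -0.115], 0.005], [[0.053, -0.576, -0.115], 0.005], [[0.053, -0.576, -0.115], 0.005], [[0.053, -0.576, -0.115], 0.005], [[0.053, -0.576, -0.115], 0.005], [[0.053, -0.576, -0.115], 0.005]]' --gripper 40

```text
clock: 18.12
tool_pos: [0.4578, 0.2004, 0.2473]
eef_rot: [0.99, 0.138, -0.001, 0.001]
contact_force: [-0.1, -0.0, 0.4]
opening: 0.455
```

```bash
python3 - <<'E'
from h import *
im,K,E=take("wrist","w14"); print(get_state()["tool_pos"])
ortho(im,"wrist",K,E,0.37,0.62,0.10,0.31,0.035,2400,"ct2",0.05)
ortho(im,"wrist",K,E,0.37,0.62,0.10,0.31,0.072,2400,"ct3",0.05)
E
```

```text
[0.45809675 0.19972842 0.24752283]
```

View pics/ct2.png

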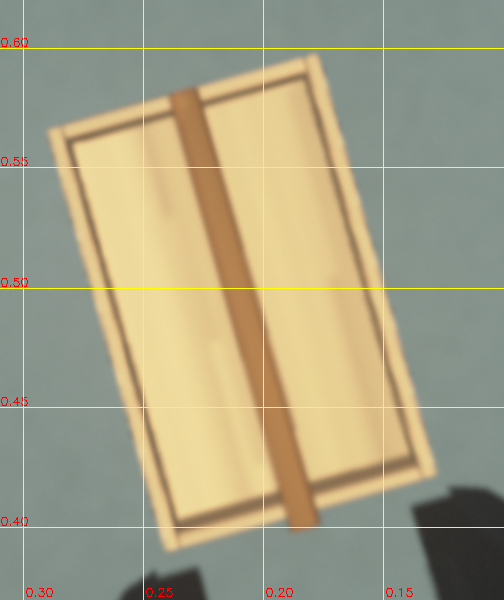

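View pics/ct3.png

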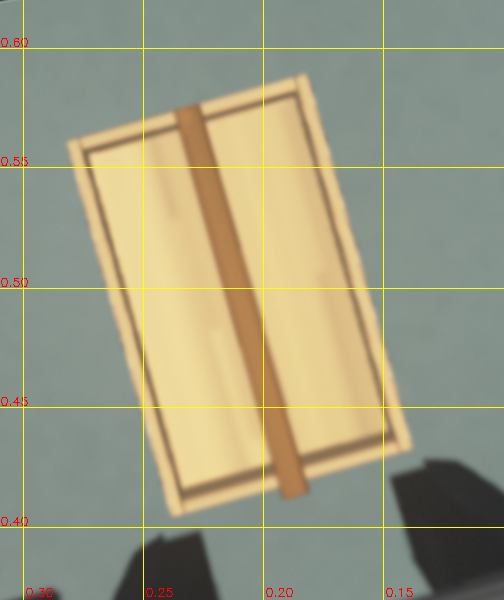

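View pics/w14.png

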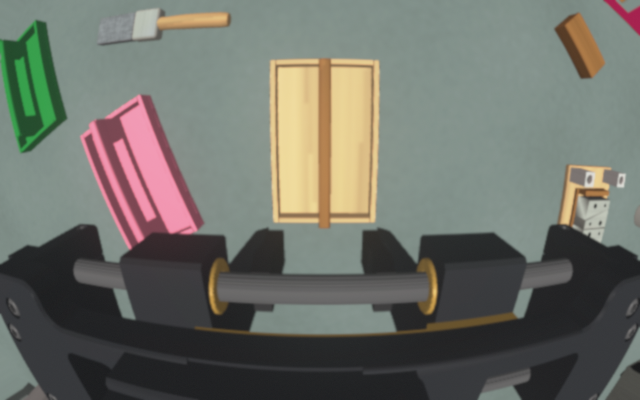

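```bash
python3 mv.py 0.4944 0.2094 0.063 15.7
```

```text
head 15.77 rows 4.5 shift [0.0504, 0.0004, 0.246] turn 0.0006 tilt [-0.0009 -0.0016]
```

jog_arm --rows '[[[0.0504, 0, 0.05], 0], [[0.0504, 0, 0.1], 0], [[0.0504, 0, 0.15], 0], [[0.0504, 0, 0.19], 0], [[0.0504, 0, 0.22], 0], [[0.0504, 0, 0.24], 0], [[0.0504, 0, 0.246], 0], [[0.0504, 0, 0.246], 0], [[0.0504, 0, 0.246], 0], [[0.0504, 0, 0.246], 0]]'

```text
clock: 19.0
tool_pos: [0.4954, 0.2115, 0.0647]
eef_rot: [0.99, 0.138, 0.001, -0.0]
contact_force: [-0.5, 0.6, -0.0]
opening: 0.451
```

```bash
python3 mv.py 0.4944 0.2094 0.063 15.7;python3 - <<'E'
from h import *
im,K,E=take("wrist","w15"); print(get_state()["contact_force"])
E
python3 mv.py 0.4944 0.2094 0.063 15.7
```

```text
head 15.86 rows 0.1 shift [-0.002, 0.0023, 0.0023] turn 0.0014 tilt [0.0019 0.0004]
[-0.46808092 -0.12295473  0.50960487]
head 15.89 rows 0.1 shift [-0.0021, 0.0027, 0.0024] turn 0.0016 tilt [0.0021 0.0006]
```

View pics/w15.png

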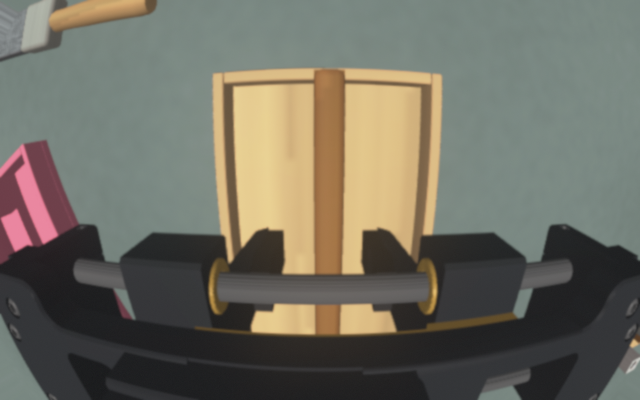

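jog_arm --rows '[[[-0.002, 0.0025, 0.002], 0], [[-0.002, 0.0025, 0.002], 0], [[-0.002, 0.0025, 0.002], 0], [[-0.002, 0.0025, 0.002], 0], [[-0.002, 0.0025, 0.002], 0], [[-0.002, 0.0025, 0.002], 0], [[-0.002, 0.0025, 0.002], 0], [[-0.002, 0.0025, 0.002], 0], [[-0.002, 0.0025, 0.002], 0]]' --gripper 0 --newtons 55

```text
clock: 19.8
tool_pos: [0.4938, 0.2095, 0.0623]
eef_rot: [0.99, 0.138, 0.0, 0.0]
contact_force: [-0.6, -0.6, 4.6]
opening: 0.13
```

```bash
python3 - <<'E'
from h import *
im,K,E=take("wrist","w16"); s=get_state(); print(s["contact_force"],s["tool_pos"],s["opening"]*88.1)
ortho(im,"wrist",K,E,0.37,0.62,0.10,0.31,0.035,2400,"ct4",0.05)
E
python3 mv.py 0.4944 0.2094 0.063 15.7
```

```text
[-0.22224592 -0.76045656  4.28771583] [0.4937734  0.20948946 0.06232286] 11.353809329189078
head 15.90 rows 0.0 shift [0.0008, 0.0003, -0.0009] turn 0.0018 tilt [ 0.0005 -0.0001]
```

View pics/w16.png

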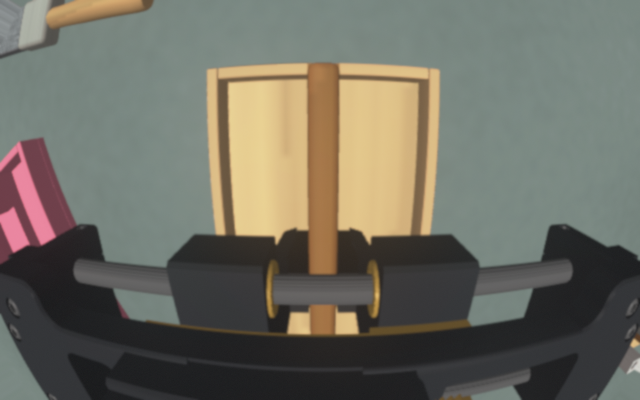

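```bash
python3 - <<'E'
from h import *
m=camera_model("wrist")
for px in [(208,70),(439,69),(217,236),(433,236)]:
    print(px,np.round(onplane(px,0.0273,"wrist",m["mtx"],m["T_tool_cam"])*1000,1).tolist())
E
```

```text
(208, 70) [91.2, -57.6, 27.3]
(439, 69) [91.8, 57.5, 27.3]
(217, 236) [3.8, -57.9, 27.3]
(433, 236) [3.8, 59.6, 27.3]
```

jog_arm --rows '[[[0, 0, -0.01], 0], [[0, 0, -0.03], 0], [[0, 0, -0.06], 0], [[0, 0, -0.1], 0], [[0, 0, -0.14], 0], [[0, 0, -0.16], 0], [[0, 0, -0.16], 0], [[0, 0, -0.16], 0]]'

```text
clock: 20.52
tool_pos: [0.4931, 0.2103, 0.1822]
eef_rot: [0.99, 0.139, 0.0, -0.0]
contact_force: [-0.4, -0.3, -4.0]
opening: 0.131
```

```bash
python3 - <<'E'
from h import *
im,K,E=take("wrist","w17"); s=get_state(); print(s["contact_force"],s["tool_pos"],s["opening"]*88.1,s["moment"])
E
python3 mv.py 0.5058 -0.2344 0.18 16.64
```

```text
[-0.84734428 -0.10798303 -3.78525051] [0.49242201 0.21010102 0.18122206] 11.853608172134832 [-0.02103729  0.17404223  0.00843388]
head 15.97 rows 10.7 shift [-0.146, 0.5747, 0.0016] turn -0.0058 tilt [-0.0021 -0.    ]
```

View pics/w17.png

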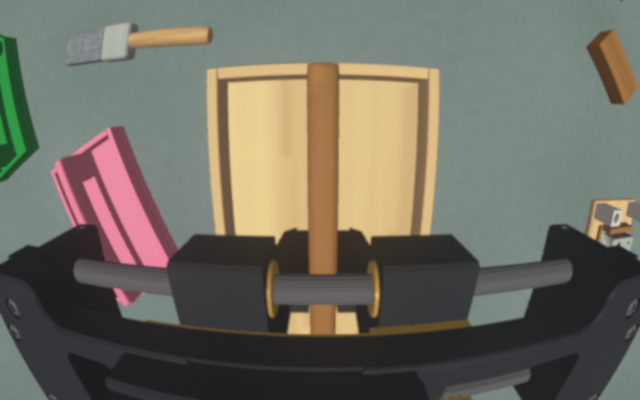

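jog_arm --rows '[[[-0.003, 0.01, 0], 0], [[-0.01, 0.04, 0], 0], [[-0.02, 0.08, 0], 0], [[-0.033, 0.13, 0], -0.002], [[-0.046, 0.18, 0], -0.003], [[-0.058, 0.23, 0], -0.003], [[-0.071, 0.28, 0], -0.003], [[-0.084, 0.33, 0], -0.004], [[-0.097, 0.38, 0], -0.006], [[-0.109, 0.43, 0], -0.006], [[-0.122, 0.48, 0], -0.006], [[-0.132, 0.52, 0], -0.006], [[-0.14, 0.55, 0], -0.006], [[-0.144, 0.566, 0], -0.006], [[-0.146, 0.574, 0], -0.006], [[-0.146, 0.5747, 0], -0.006], [[-0.146, 0.5747, 0], -0.006], [[-0.146, 0.5747, 0], -0.006]]'

```text
clock: 22.07
tool_pos: [0.5066, -0.2323, 0.1815]
eef_rot: [0.989, 0.146, -0.0, -0.001]
contact_force: [0.1, 0.0, -3.0]
opening: 0.129
```

```bash
python3 - <<'E'
from h import *
s=get_state(); print(s["contact_force"],s["opening"]*88.1)
im,K,E=take("wrist","w18");take("side","s18")
im=cv2.imread("pics/s18.png"); cv2.imwrite("pics/s18c.png",cv2.resize(im[190:360,210:390],None,fx=4,fy=3.5,interpolation=cv2.INTER_CUBIC))
E
python3 mv.py 0.5063 -0.2342 0.12 16.64;sleep 0; python3 mv.py 0.5063 -0.2342 0.12 16.64
```

```text
[ 1.29247763e-01  1.67077010e-03 -2.98766426e+00] 11.369718894162979
head 16.77 rows 1.5 shift [-0.0011, 0.0019, 0.0825] turn 0.0011 tilt [-0.0005  0.0016]
head 16.77 rows 1.5 shift [-0.0011, 0.0019, 0.0825] turn 0.0011 tilt [-0.0005  0.0016]
```

View pics/s18c.png

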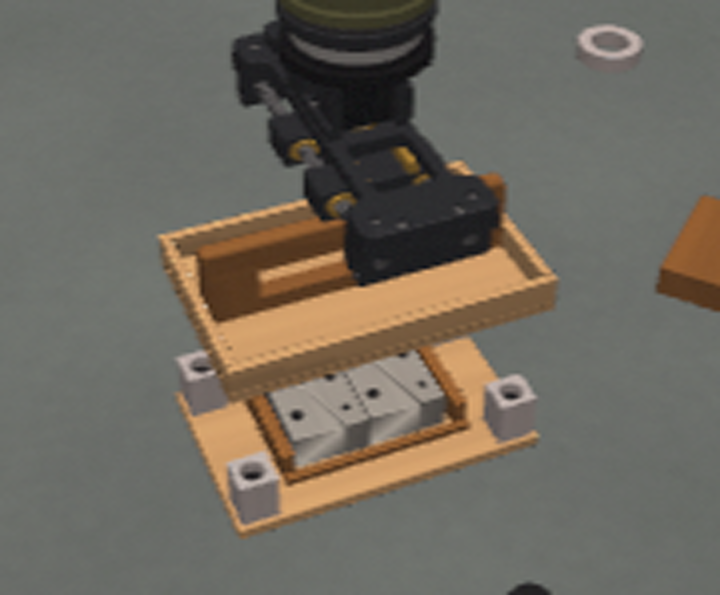

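View pics/w18.png

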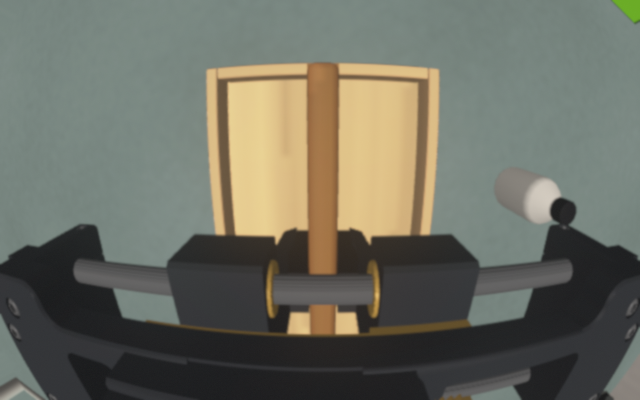

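jog_arm --rows '[[[-0.0011, 0.0019, 0.02], 0.001], [[-0.0011, 0.0019, 0.045], 0.001], [[-0.0011, 0.0019, 0.07], 0.001], [[-0.0011, 0.0019, 0.085], 0.001], [[-0.0011, 0.0019, 0.09], 0.001], [[-0.0011, 0.0019, 0.09], 0.001], [[-0.0011, 0.0019, 0.09], 0.001], [[-0.0011, 0.0019, 0.09], 0.001]]'

```text
clock: 22.83
tool_pos: [0.5067, -0.2367, 0.1155]
eef_rot: [0.99, 0.143, 0.001, 0.0]
contact_force: [-0.6, 0.2, -3.3]
opening: 0.129
```

```bash
python3 - <<'E'
from h import *
s=get_state(); print(s["contact_force"],s["opening"]*88.1)
im,K,E=take("side","s19")
o=cv2.resize(im[230:350,230:370],None,fx=5,fy=5,interpolation=cv2.INTER_CUBIC); cv2.imwrite("pics/s19c.png",o)
E
python3 mv.py 0.5063 -0.2342 0.1003 16.64
```

```text
[-0.57126246  0.21692294 -3.27314561] 11.329919930103191
head 16.50 rows 0.4 shift [0.0004, -0.0034, 0.0203] turn -0.0013 tilt [ 0.0017 -0.0008]
```

View pics/s19c.png

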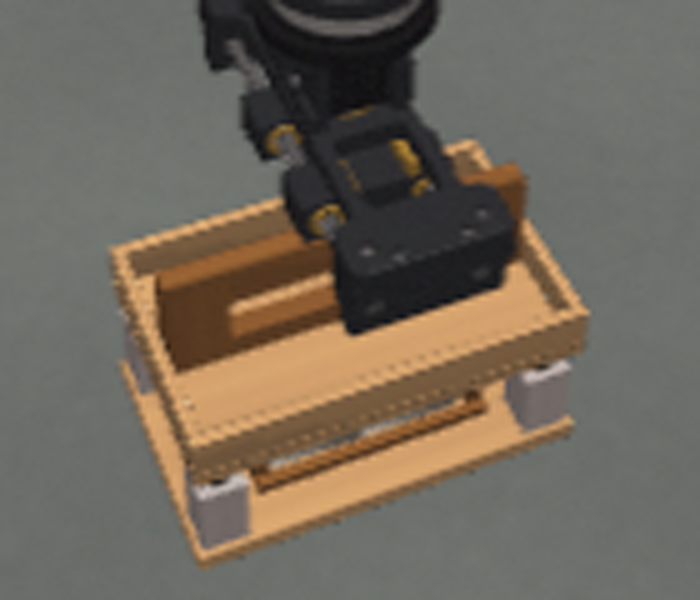

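jog_arm --rows '[[[0.0002, -0.002, 0.002], 0], [[0.0002, -0.002, 0.002], 0], [[0.0002, -0.002, 0.002], 0]]'

```text
clock: 23.13
tool_pos: [0.5059, -0.2347, 0.1133]
eef_rot: [0.99, 0.144, 0.0, -0.0]
contact_force: [-0.6, -0.3, -3.6]
opening: 0.128
```

```bash
python3 - <<'E'
from h import *
for i in range(4):
    s=get_state(); print(s["clock"],s["tool_pos"]); snapshot("side")
E
python3 mv.py 0.5063 -0.2342 0.1003 16.64
```

```text
23.1333 [ 0.5058767  -0.23473473  0.11331805]
23.1833 [ 0.50584802 -0.23487853  0.11329341]
23.2333 [ 0.50583219 -0.23493723  0.11322896]
23.2833 [ 0.50584304 -0.23499648  0.11320314]
head 16.49 rows 0.3 shift [0.0009, -0.0009, 0.0172] turn -0.0013 tilt [ 0.0002 -0.    ]
```

Within 1 mm. Lower slowly with force checks.

jog_arm --rows '[[[0.0008, -0.0008, 0.002], -0.001], [[0.0008, -0.0008, 0.004], -0.001], [[0.0008, -0.0008, 0.006], -0.001], [[0.0008, -0.0008, 0.008], -0.001], [[0.0008, -0.0008, 0.009], -0.001], [[0.0008, -0.0008, 0.009], -0.001], [[0.0008, -0.0008, 0.009], -0.001]]'

```text
clock: 23.92
tool_pos: [0.5061, -0.2342, 0.1062]
eef_rot: [0.99, 0.144, -0.0, -0.0]
contact_force: [0.5, 0.5, -3.2]
opening: 0.132
```

jog_arm --rows '[[[0, 0, 0.002], 0], [[0, 0, 0.004], 0], [[0, 0, 0.005], 0], [[0, 0, 0.005], 0], [[0, 0, 0.005], 0]]'

```text
clock: 24.33
tool_pos: [0.5061, -0.2342, 0.1025]
eef_rot: [0.99, 0.144, -0.0, -0.0]
contact_force: [-0.2, -0.2, -3.6]
opening: 0.129
```

jog_arm --rows '[[[0, 0, 0.001], 0], [[0, 0, 0.002], 0], [[0, 0, 0.003], 0], [[0, 0, 0.004], 0], [[0, 0, 0.004], 0], [[0, 0, 0.004], 0]]'

```text
clock: 24.83
tool_pos: [0.5062, -0.2342, 0.1003]
eef_rot: [0.99, 0.144, 0.0, -0.0]
contact_force: [-1.4, 1.6, 5.6]
opening: 0.132
```

Seated at z = 0.1003, exactly the expected height, with contact force. Release and withdraw.

jog_arm --rows '[[[0, 0, 0], 0], [[0, 0, 0], 0], [[0, 0, 0], 0], [[0, 0, 0], 0], [[0, 0, 0], 0], [[0, 0, -0.01], 0], [[0, 0, -0.04], 0], [[0, 0, -0.08], 0], [[0, 0, -0.13], 0], [[0, 0, -0.18], 0], [[0, 0, -0.18], 0], [[0, 0, -0.18], 0], [[0, 0, -0.18], 0]]' --gripper 40

```text
clock: 25.92
tool_pos: [0.5059, -0.2337, 0.2345]
eef_rot: [0.989, 0.145, -0.0, -0.0]
contact_force: [-1.5, 0.6, -0.7]
opening: 0.454
```

```bash
python3 - <<'E'
from h import *
s=get_state(); print(s["contact_force"],s["opening"]*88.1,s["tool_pos"])
im,K,E=take("side","s20")
o=im.copy()
a=.2905;c,sn=np.cos(a),np.sin(a)
for z in (0.046,0.073):
    P=np.array([[.5063+c*u-sn*v,-.2342+sn*u+c*v,z] for u,v in [(.092,.059),(.092,-.059),(-.092,-.059),(-.092,.059)]])
    outl(o,P,"side",K,E)
cv2.imwrite("pics/s20c.png",np.hstack([cv2.resize(q[230:350,240:360],None,fx=3.3,fy=4,interpolation=cv2.INTER_CUBIC) for q in (im,o)]))
im,K,E=take("wrist","w20")
from tray import tortho
tortho(im,"wrist",K,E,(0.5063,-0.2342,0.2905),0.073,"t20",rng=110,ppm=2500,grid=10)
E
```

```text
[-1.51658934  0.6324185  -0.69377603] 39.99536587513838 [ 0.5058551  -0.2336993   0.23445236]
```

View pics/s20c.png

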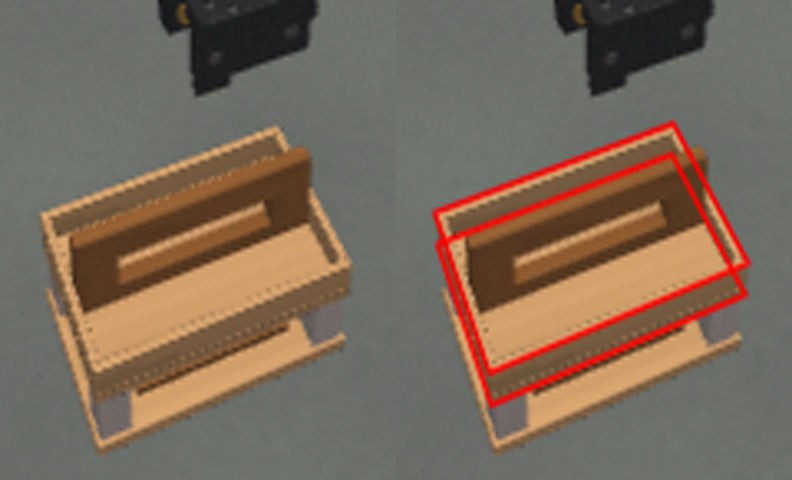

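View pics/t20.png

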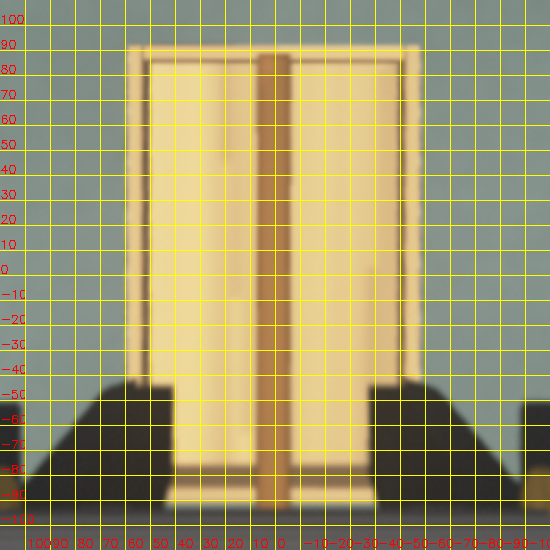

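```bash
python3 -c "
from plant import *
print(workorder.finish_job())"
```

```text
the job is handed in; nothing more can be done
None
```

I handed the job in at about 26 s of the 72 s allowed. All four jaws are in the pocket and the carrying tray is stacked on the corner posts. The job gives no verdict, so what follows rests on my own checks.

- **Jaws:** I gripped both loose jaws by their ends and set each one down under force control. The far one (at 0.64, 0.00 m) went square face to jaw_b's and was slid up snug. The near one (at 0.48, 0.02 m) went last, turned half round. The close overhead view showed all four side by side and flat. Both placed jaws touched the floor within 1 mm of the expected height.
- **Carrying tray:** I used the plain wooden one, not the pink or green one, and held it by the handle rail. It went down without contact until it seated at the expected tool height of 0.100 m, then I released it and withdrew.
- **Final views:** The side picture matched the outline predicted for a fully seated tray. The overhead picture put it within about 1 mm in height and position, and it looked level and aligned.
- **Disagreements:** None of the checks failed. In the first overhead view jaw_b's square face appeared 2 to 3 mm further out than if the jaws were pressed tight. Sliding the third jaw up took up part of that gap. I did not measure the other things on the bench again at the end. I never touched them, and nothing in the pictures suggests they moved.

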